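# Hang a slatwall hook in its groove

### The job

Take the steel hook out of its wooden caddy and hang it near the middle of the slat board: with its prong tilted up, feel with a light touch for the groove, work the lip up behind the metal edge, then turn the prong down under control, without letting it drop, until the hook hangs level and fully home. Never force it against the board, leave it hanging on its own, and do not disturb the things standing round about.

Things in the scene. Friction and masses are not known exactly. Their poses are not given: they have to be found in the camera images.
- stand: fixed steel stand (base plate 130 x 230 x 12 mm) with two uprights behind the slat board. Origin on the table below the middle of the board's front face; +x points into the board, +y along its groove, +z up. The wooden board (200 mm wide along y, 28 mm thick, front face at x = 0) was clamped at an unmeasured height: its groove floor lies 108 to 152 mm above the table, to be seen or felt.
- board_face (a point): point of the stand, on the board's front face, 130 mm above the table; axes as the stand. From the true groove floor: flat wood face down to -65 mm; mouth open up to 17 mm; then a metal edge 4 mm thick, face at x = 0, from 17 to 44 mm; behind it the groove is hollow from x = 4 to 24 mm, up to 40 mm; board top at 48 mm. Groove ends are open. The board does not yield.
- caddy: fixed wooden block with two slots across it, 61 x 64 x 38 mm; origin on the table under the front slot, which holds the hook's plate; the hook's prong sticks out toward the caddy's -x, 46 to 58 mm above the table, clear of the block. The slot is 26 mm deep: lift the hook straight up by 30 mm or more to take it out.
- hook_grip (a point): middle of the prong of the steel hook (about 140 g), where to grasp it: 12 mm wide (y), 12 mm high, 100 mm long along x, its far (-x) end turned up by 8 mm. Axes when seated: -x out along the prong, z up; it starts so in the caddy (droops up to 6 degrees). Seated, it lies 60 mm in front of the board's face and 15 mm below the groove floor, level (the play lets it droop 2 to 3 degrees).
- hook_plate (a point): middle of the lower edge of the back of the hook's plate, 60 mm in +x and 40 mm in -z from hook_grip; same axes. The plate is 5 mm thick, 40 mm wide, 59 mm high and lies against the board when seated. Let go before it is down, the hook swings down fast by its weight: more than 5 rad/s at the board counts as dropped.
- hook_lip (a point): middle of the top end of the hook's lip, from hook_grip x = +69, z = +39 mm; same axes. From the plate's top a tongue (30 mm wide, z = +15 to +19) runs back to x = +71 and ends in this upturned lip (x = +67 to +71, z = +15 to +39). It passes the mouth only with the prong tilted up 35 to 50 degrees, moving up and in along its own length; then turn down, tongue onto the groove floor.
- spool: bystander: dark thread spool, diameter 42 x 70 mm, origin under its centre
- wax_can: bystander: round tin, diameter 68 x 34 mm, origin under its centre
- dye_flask: bystander: small white bottle, diameter 44 x 95 mm, origin under its centre

How it is judged:
On the way, in this order (a step that is already met when the one before it is completed fails the run):
1. the hook is out of its caddy (height (world z) of hook_grip above 0.075 m), for 0.2 s.
2. the hook, prong tilted up, has its lip in the groove behind the metal edge (x of hook_lip in the frame of stand above 0.008 m and angle between hook_grip's own z axis and vertical above 0.4 rad and z of hook_lip in the frame of stand between 0.105 and 0.19 m), for 0.1 s.
At the end, for the whole second after the job is handed in: the hook hangs at rest on its own in the groove: prong level within 5 degrees, square to the board within 7 degrees, plate against the board's face and lip behind the metal edge (within 6 mm), within 40 mm of the board's middle (angle between hook_grip's own z axis and vertical below 0.09 rad and angle between the y axis of hook_grip and the y axis of stand, either way round below 0.12 rad and x of hook_grip in the frame of stand between -0.066 and -0.054 m and x of hook_lip in the frame of stand between 0.0035 and 0.014 m and z of hook_grip in the frame of stand between 0.089 and 0.141 m and y of hook_grip in the frame of stand between -0.04 and 0.04 m and linear speed of hook below 0.02 m/s); the robot touches nothing.
It fails at once if the hook is forced against the board or its stand with more than 20 N (contact force between hook and stand above 20 N).
It fails at once if the fingers push the stand or board with more than 20 N (contact force between the fingers and stand above 20 N).
It fails at once if the hook is let drop: it swings faster than 5 rad/s near the board (angular speed of hook above 5 rad/s and x of hook_lip in the frame of stand above -0.01 m).
It fails at once if a bystander is moved more than 20 mm (distance of any of spool, wax_can, dye_flask from where it was at the start of the episode above 0.02 m).
It also fails if it takes over 58 s, if anything falls off the work surface, if the arm or the gripper's body presses on something with over 40 N, if the wrist force passes 120 N, or if a joint passes its speed limit or range.

### The arm

A 7-joint arm with a two-finger parallel gripper is mounted at the origin on the work surface; the furniture and walls round the work are solid. World frame = base frame: x ahead of the robot, y to its left, z up, the work surface at z = 0. Lengths are in m, angles in rad, forces in N, time in s.
With the tool pointing down it reaches from about 0.4 to 0.9 m from the base axis. Payload 5.6 kg.
Tool frame: the origin (TCP) lies midway between the tips of the shut fingers; the grasp point (between the pads) lies 19 mm behind it; y points along the fingers, z is the direction in which the jaws open and shut, and the axes are right-handed (so a half turn about y gives the same grasp; the last joint's range is limited). The gripper opens to 92 mm and grips with 3 to 60 N. Pads are 20 mm wide; open, the fingers measure 128 mm over their backs; the gripper's body (75 mm by 189 mm) begins 69 mm behind the grasp point.
Start: joints at [1.159, 0.468, -0.012, 1.603, 0.006, 1.071, -0.056], TCP at [0.234, -0.606, 0.215] pointing down, gripper open.
Joint ranges: [-2.53, 2.53], [-0.31, 2.02], [-1.57, 1.55], [0.28, 2.44], [-1.29, 4.43], [0.15, 1.84], [-2.92, 2.92]. Speed limits (rad/s): [2.57, 2.57, 3.14, 3.14, 3.14, 3.14, 3.14].

### API

Orientations are given as a 3x3 rotation matrix whose columns are the frame's x, y, z axes.
In Python, from station import env, effector, solver, viewer, workorder, search_frame, tip_of gives the robot as it stands. Calls block until the motion is done:
- env.reach(position, orientation): joint-space move of the TCP to a pose.
- env.movel(position, frame=None, rate=0.15): straight line of the TCP; frame=None keeps the orientation; rate is the mean speed in m/s.
- env.goto_joints(angles): joint-space move.
- effector.release() and effector.grasp(squeeze=None): open the fingers fully, or close them until they stop; squeeze is the grip in N (None keeps the last).
- env.pause(seconds).
- solver.inverse_kinematics(position, orientation): joint angles nearest the present ones, or None.
- env.sense(): the state.
- viewer.read_camera(name): name is "side" or "top" or "wrist"; returns (picture, depth): 480x640x3 uint8, red, green, blue; 480x640 float32, m along the optical axis (not along the pixel's ray), 0 where there is no reading.
- viewer.camera_info(name): a dict with "intrinsics" (3x3 intrinsics, pixels), "eye" and "rotation" of the camera in the world; the wrist camera has in their place "T_tool_cam" (4x4, takes a point from camera to tool coordinates, whose origin is the TCP and whose axes are the tool frame's). Camera axes: x right, y up, looking along -z (the intrinsics and any distortion apply to the point x, -y, -z); pixel columns grow to the right and rows downward; lengths in m; the calibration is good to about 2 mm. A picture is of the moment at which its call begins: read the wrist's pose just before it. camera_info takes no time and is no camera call.
A pose or a line that the arm cannot do raises env.PlanningError and nothing moves.
- workorder.finish_job(): hands the job in, once; it reports no verdict.
Trained networks look in the newest picture that a camera, given by its name, has taken for a name from the list of things; names that differ only in an ending like _2 or _b are one class to them, and where a whole thing is asked for, a point or a joint stands for the part that bears it (a point fixed in the world has none). Each returns a list of dicts, best first, with "score" (0 to 1); they miss things now and then, are a little off and sometimes report something else, mostly with a low value. They report only what shows in the picture. A call takes as long as a camera call.
- search_frame(camera, name): "at" ([x, y, z] in m, in world coordinates, good to about 4 mm: the middle of the surface that is visible of it).
- tip_of(camera, name): "at" ([x, y, z] in m, in world coordinates, good to about 4 mm: a listed point, or the origin of a listed thing).
The state is a dict: "t": time; "joint_positions": joint angles; "joint_velocities": joint speeds; "tau": joint torques, N m; "ee_pos": TCP position; "tcp_rot": TCP orientation; "wrist_force": force on the tool from outside, world axes, zero at the start; "moment": the same for the moment, N m; "gripper_width": finger opening in m.
Only numpy, scipy, OpenCV 4.12 (cv2) and the standard library are available. Lean on these libraries where they do the work, as an engineer would, in place of code of your own. Each camera call takes 0.05 s, during which the arm holds its last target. There are 200 camera calls.

## Working session

There is one attempt and no reset: what is moved stays moved. The work goes in short steps, each a Python script; the robot and the scene stay as the last script left them, time stands still between calls to the robot, and variables do not carry over. Pictures are saved under pics/ and viewed, on a budget of 10 in all, crops included, one or two more only if the job needs it, and the job is handed in when it is done.

```bash
ls; mkdir -p pics; cat > m1.py <<'E'
from station import env, effector, solver, viewer, workorder, search_frame, tip_of
import cv2, numpy as np
np.set_printoptions(precision=4,suppress=True)
s=env.sense(); print(s['t'],s['ee_pos'],s['tcp_rot'],s['wrist_force'],s['gripper_width'])
for c in ['side','top']:
    p,d=viewer.read_camera(c); cv2.imwrite(f'pics/{c}0.png',p[:,:,::-1]); np.save(f'{c}0.npy',d)
    i=viewer.camera_info(c); print(c,i)
    for n in ['stand','board_face','caddy','hook_grip','hook_plate','hook_lip','spool','wax_can','dye_flask']:
        print(n,[(np.round(r['at'],4),round(r['score'],2)) for r in tip_of(c,n)[:2]])
E
python3 m1.py
```

```text
pics
0.0 [ 0.234  -0.6058  0.2137] [[-0.9328 -0.0007  0.3604]
 [-0.3604  0.0016 -0.9328]
 [ 0.0001 -1.     -0.0017]] [ 0.207  -0.2271  0.1032] 0.09184096178097519
side {'intrinsics': array([[611.4894,   0.    , 320.2979],
       [  0.    , 611.4894, 239.0172],
       [  0.    ,   0.    ,   1.    ]]), 'eye': array([-0.0835,  0.8307,  0.9925]), 'rotation': array([[-0.8656,  0.2936, -0.4055],
       [-0.5007, -0.5093,  0.7   ],
       [-0.001 ,  0.809 ,  0.5878]])}
stand [(array([ 0.4962, -0.4009,  0.091 ]), 0.57), (array([ 0.554 , -0.5466,  0.0014]), 0.33)]
board_face [(array([ 0.6459, -0.2327,  0.1233]), 0.58)]
caddy [(array([ 0.494 , -0.4001,  0.0044]), 0.6)]
hook_grip [(array([ 0.4456, -0.3605,  0.0496]), 0.79)]
hook_plate []
hook_lip [(array([ 0.4945, -0.4024,  0.0899]), 0.61)]
spool [(array([ 0.639 , -0.4367,  0.0018]), 0.92)]
wax_can [(array([ 0.556 , -0.5423,  0.0003]), 0.74), (array([ 0.6445, -0.2299,  0.0022]), 0.72)]
dye_flask [(array([ 0.6011,  0.0733, -0.0018]), 0.97)]
top {'intrinsics': array([[511.8691,   0.    , 316.1658],
       [  0.    , 511.8691, 245.933 ],
       [  0.    ,   0.    ,   1.    ]]), 'eye': array([ 0.4653, -0.227 ,  1.1306]), 'rotation': array([[-0.0286,  0.9981, -0.0548],
       [-0.9994, -0.0273,  0.0233],
       [ 0.0217,  0.0554,  0.9982]])}
stand [(array([ 0.643 , -0.2355,  0.0006]), 0.93)]
board_face [(array([ 0.6436, -0.2375,  0.1319]), 0.82)]
caddy [(array([ 0.4913, -0.4   , -0.0047]), 0.56)]
hook_grip [(array([ 0.4452, -0.3581,  0.0492]), 0.89)]
hook_plate [(array([ 0.495 , -0.3969,  0.0118]), 0.96)]
hook_lip [(array([ 0.4926, -0.4039,  0.0895]), 0.9)]
spool [(array([ 0.6395, -0.4358, -0.0008]), 0.66)]
wax_can [(array([ 0.5517, -0.5472,  0.0022]), 0.63)]
dye_flask [(array([0.6045, 0.0701, 0.001 ]), 0.78)]
```

```bash
python3 -c "
import cv2,numpy as np
a=cv2.imread('pics/top0.png');b=cv2.imread('pics/side0.png')
cv2.imwrite('pics/both0.png',cv2.resize(np.vstack([a[:,:],b]),(533,800))[:,:]) if 0 else cv2.imwrite('pics/both0.png',np.hstack([a[100:400,100:500],b[100:400,120:520]]))"
```

```text
(no output)
```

View pics/both0.png

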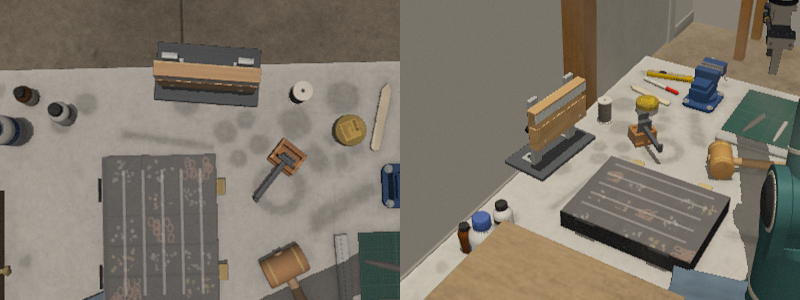

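The top view (left) shows the board at around (207,75), facing the robot. The caddy and hook are at about (285,155) with the prong toward the robot, and the spool and tin sit to the right. The networks agree with this, so next I fit the board plane and groove from the depth data.

```bash
cat > h.py <<'E'
from station import env, effector, solver, viewer, workorder, search_frame, tip_of
import cv2, numpy as np
from scipy.spatial.transform import Rotation as R
np.set_printoptions(precision=4,suppress=True)
def cloud(i,d,eye=None,rot=None):
    K=i['intrinsics']; v,u=np.mgrid[0:480,0:640]
    c=np.stack([(u-K[0,2])/K[0,0]*d,-(v-K[1,2])/K[1,1]*d,-d],-1)
    return c@(i['rotation'] if rot is None else rot).T+(i['eye'] if eye is None else eye)
E
cat > m2.py <<'E'
from h import *
for c in ['side','top']:
    d=np.load(f'{c}0.npy'); i=viewer.camera_info(c); P=cloud(i,d); img=cv2.imread(f'pics/{c}0.png')
    ok=(d>0)&(abs(P[...,0]-.655)<.05)&(abs(P[...,1]+.235)<.11)&(P[...,2]>.03)&(P[...,2]<.22)
    Q=P[ok]; print(c,len(Q), Q.min(0),Q.max(0))
    if c=='side':
        # vertical profile by z bins : median x after removing yaw
        near=Q[(Q[:,2]>.06)&(Q[:,2]<.10)&(Q[:,0]<.665)]
        A=np.c_[near[:,1],np.ones(len(near))]; k=None
        w=np.ones(len(near),bool)
        for _ in range(5):
            k=np.linalg.lstsq(A[w],near[w,0],rcond=None)[0]; r=near[:,0]-A@k; w=abs(r)<.004
        print('x=k y+b',k,'n',w.sum(),'std',r[w].std(),'yaw deg',-np.degrees(np.arctan(k[0])),'y range',near[w,1].min(),near[w,1].max())
        res=Q[:,0]-k[0]*Q[:,1]-k[1]
        for z in np.arange(.05,.21,.003):
            m=(abs(Q[:,2]-z)<.0015)
            if m.sum()>5: print(round(z,3),m.sum(),np.percentile(res[m],[10,50,90]))
    else:
        z=np.histogram(Q[:,2],40); print(np.c_[z[1][:-1],z[0]][z[0]>20])
        T=Q[Q[:,2]>np.percentile(Q[:,2],98)-.006]; print('top rect',cv2.minAreaRect((T[:,:2]*1000).astype(np.float32)), np.median(T[:,2]))
        hk=(d>0)&(abs(P[...,0]-.45)<.09)&(abs(P[...,1]+.36)<.08)&(P[...,2]>.044)&(P[...,2]<.075)
        hk&=(img.max(-1)<110); H=P[hk]; print('hook',len(H),cv2.minAreaRect((H[:,:2]*1000).astype(np.float32)))
i=viewer.camera_info('side');img=cv2.imread('pics/side0.png');print(viewer.camera_info('wrist'))
cv2.imwrite('pics/b1.png',cv2.resize(img[160:290,215:335],None,fx=5,fy=5,interpolation=cv2.INTER_CUBIC)[:600])
E
python3 m2.py
```

```text
side 2953 [ 0.6308 -0.3387  0.0301] [ 0.705  -0.1305  0.2073]
x=k y+b [0.0985 0.6672] n 360 std 0.0016930711788340333 yaw deg -5.624423716412685 y range -0.3344810430489744 -0.13050411752041824
0.05 7 [0.0277 0.0306 0.0321]
0.077 21 [0.001  0.0032 0.0213]
0.08 51 [-0.0012  0.0003  0.0046]
0.083 49 [-0.0023 -0.      0.0028]
0.086 60 [-0.0016  0.0004  0.0111]
0.089 57 [-0.0021  0.      0.0036]
0.092 47 [-0.0025 -0.      0.0051]
0.095 57 [-0.0029  0.0004  0.0072]
0.098 69 [-0.0021 -0.0001  0.0038]
0.101 42 [-0.0015  0.0007  0.0034]
0.104 63 [-0.0027  0.0002  0.0124]
0.107 62 [-0.0016  0.0004  0.0124]
0.11 60 [-0.0022  0.0003  0.0056]
0.113 62 [-0.0018  0.0003  0.0174]
0.116 56 [-0.002   0.0006  0.0194]
0.119 59 [-0.0023 -0.0001  0.015 ]
0.122 57 [-0.0025 -0.0005  0.0036]
0.125 63 [-0.0019 -0.      0.0047]
0.128 60 [-0.0022  0.0006  0.0064]
0.131 48 [-0.0025  0.0009  0.0111]
0.134 67 [-0.0022  0.0002  0.0051]
0.137 68 [-0.0024  0.0011  0.0151]
0.14 173 [-0.0001  0.0071  0.0176]
0.143 175 [-0.0002  0.0079  0.0154]
0.146 24 [-0.0016  0.009   0.0259]
0.149 10 [0.0228 0.0244 0.0255]
0.155 11
[... 1288 characters left out ...]
 499.    ]
 [   0.1902 1034.    ]
 [   0.1935  143.    ]
 [   0.2002   36.    ]
 [   0.2035  143.    ]
 [   0.2068   40.    ]]
top rect ((678.7858276367188, -238.35780334472656), (169.1183624267578, 12.202380180358887), 84.38111877441406) 0.20517260882681232
hook 408 ((449.6103820800781, -370.6725158691406), (38.838680267333984, 114.37200927734375), 58.24676513671875)
{'intrinsics': array([[359.3275,   0.    , 316.9838],
       [  0.    , 359.3275, 244.2596],
       [  0.    ,   0.    ,   1.    ]]), 'T_tool_cam': array([[-0.0003, -0.97  , -0.2429, -0.0679],
       [-0.0002,  0.2429, -0.97  , -0.1687],
       [ 1.    , -0.0003, -0.0003,  0.0001],
       [ 0.    ,  0.    ,  0.    ,  1.    ]])}
```

View pics/b1.png

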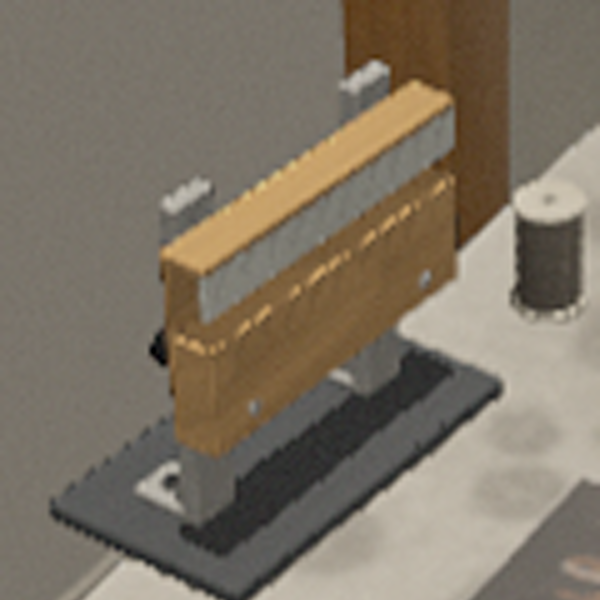

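The crop shows the grey metal edge above the groove, and the floor edge just below it. Depth gives the groove floor at about 0.142 m, the board's yaw at about -5.6°, and its middle at (0.644, -0.235). Next I check that the planned poses can be reached and fit the prong axis.

```bash
cat >> h.py <<'E'
S0=np.array([0.6441,-0.2347,0.0]); SY=-np.radians(5.62); FL=0.142   # stand estimate
RS=R.from_euler('z',SY).as_matrix()
def hookR(yaw,th): # prong tilted up by th: -x end rises => rot about +y by +th
    return R.from_euler('z',yaw).as_matrix()@R.from_euler('y',th).as_matrix()
def toolR(HR,a,sg=-1): # tool orientation for hook orientation
    y=HR@[np.sin(a),0,-np.cos(a)]; z=sg*HR[:,1]; return np.c_[np.cross(y,z),y,z]
def tcp(grip,TR): return np.asarray(grip)+.019*TR[:,1]
E
cat > m3.py <<'E'
from h import *
P=cloud(viewer.camera_info('top'),np.load('top0.npy')); 
for c in ['top','side']:
    d=np.load(f'{c}0.npy');P=cloud(viewer.camera_info(c),d);img=cv2.imread(f'pics/{c}0.png')
    g=np.array([.4453,-.359]);ax=np.array([.743,-.669]);q=P[...,:2]-g; s=q@ax; l=q@[.669,.743]
    m=(d>0)&(s>-.05)&(s<.035)&(abs(l)<.012)&(P[...,2]>.04)&(P[...,2]<.075); H=P[m]; s=s[m];l=l[m]
    m=s>-.035
    print(c,m.sum(),'lat fit',np.polyfit(s[m],l[m],1),'z fit',np.polyfit(s[m],H[m,2],1),'s range',s.min(),s.max(), 'top z',np.percentile(H[m,2],[50,80]))
j0=env.sense()['joint_positions']
for sg in (-1,1):
  for a in (20,30,40,50,60):
    o=[]
    for nm,g,yaw,th in [('pre',None,-42,0),('grasp',(.4453,-.359,.05),-42,0),('lift',(.4453,-.359,.16),-42,0),('ins',S0+RS@[-.09,0,.16],-5.6,45),('ins2',S0+RS@[-.06,0,.175],-5.6,45),('lev',S0+RS@[-.06,0,FL-.015],-5.6,0),('ret',None,-5.6,0)]:
        TR=toolR(hookR(np.radians(yaw),np.radians(th)),np.radians(a),sg)
        g=np.array((.4453,-.359,.05)) if nm=='pre' else (S0+RS@[-.06,0,FL-.015] if nm=='ret' else g)
        p=tcp(g,TR)-(TR[:,1]*.08 if nm in('pre','ret') else 0)
        q=solver.inverse_kinematics(p,TR); o.append(nm+(':no' if q is None else ':%.2f/%.2f'%(q[5],q[6])))
    print(sg,a,o)
E
python3 m3.py
```

```text
top 202 lat fit [0.0422 0.0003] z fit [0.0706 0.0544] s range -0.04809338650731322 0.03438057444380576 top z [0.0545 0.057 ]
side 99 lat fit [0.0047 0.0025] z fit [0.0512 0.051 ] s range -0.049267910846780054 0.03440275305630141 top z [0.0514 0.0543]
-1 20 ['pre:0.27/-1.67', 'grasp:0.19/-0.81', 'lift:0.38/-1.71', 'ins:1.41/-1.44', 'ins2:1.48/-1.44', 'lev:0.37/-1.22', 'ret:0.52/-1.24']
-1 30 ['pre:0.15/2.89', 'grasp:0.24/2.31', 'lift:0.15/-0.91', 'ins:1.21/-1.43', 'ins2:1.27/-1.43', 'lev:0.18/-0.39', 'ret:0.27/-0.94']
-1 40 ['pre:no', 'grasp:0.64/2.31', 'lift:0.24/2.24', 'ins:0.99/-1.41', 'ins2:1.05/-1.41', 'lev:0.63/-2.77', 'ret:0.35/-2.69']
-1 50 ['pre:no', 'grasp:no', 'lift:no', 'ins:0.77/-1.37', 'ins2:0.83/-1.38', 'lev:0.49/2.81', 'ret:0.32/2.37']
-1 60 ['pre:no', 'grasp:no', 'lift:no', 'ins:0.54/-1.29', 'ins2:0.60/-1.31', 'lev:0.68/2.66', 'ret:no']
1 20 ['pre:0.33/0.91', 'grasp:0.18/0.70', 'lift:0.43/1.03', 'ins:1.51/1.43', 'ins2:1.57/1.44', 'lev:0.43/1.40', 'ret:0.54/1.61']
1 30 ['pre:0.31/-0.13', 'grasp:0.77/-0.12', 'lift:0.19/0.59', 'ins:1.29/1.45', 'ins2:1.35/1.45', 'lev:0.19/1.08', 'ret:0.27/1.66']
1 40 ['pre:no', 'grasp:1.17/-0.12', 'lift:0.28/-0.74', 'ins:1.07/1.46', 'ins2:1.13/1.46', 'lev:0.63/0.38', 'ret:0.35/0.45']
1 50 ['pre:no', 'grasp:no', 'lift:0.59/-1.05', 'ins:0.83/1.49', 'ins2:0.89/1.48', 'lev:0.66/0.10', 'ret:0.42/-0.19']
1 60 ['pre:no', 'grasp:no', 'lift:no', 'ins:0.59/1.51', 'ins2:0.64/1.50', 'lev:0.77/0.01', 'ret:no']
```

```bash
cat > m4.py <<'E'
from h import *
HR=hookR(np.radians(-40.7),0); TR=toolR(HR,np.radians(18),1); g=np.array([.4457,-.358,.050])
env.reach(tcp(g,TR)-.10*TR[:,1],TR)
s=env.sense(); print(s['t'],s['ee_pos'],s['joint_positions'])
p,d=viewer.read_camera('wrist'); cv2.imwrite('pics/w1.png',p[:,:,::-1]); np.save('w1.npy',d)
T=viewer.camera_info('wrist')['T_tool_cam']; tr=s['tcp_rot']; i=viewer.camera_info('wrist')
for n in ['hook_grip','hook_plate','hook_lip','caddy']:
    print(n,[(np.round(r['at'],4),round(r['score'],2)) for r in tip_of('wrist',n)[:2]])
P=cloud(i,d,s['ee_pos']+tr@T[:3,3],tr@T[:3,:3]); np.save('w1P.npy',P)
ax=HR[:2,0];ly=HR[:2,1];q=P[...,:2]-g[:2];a=q@ax;l=q@ly
m=(d>0)&(a>-.035)&(a<.03)&(abs(l)<.015)&(P[...,2]>.04)&(P[...,2]<.075);print(m.sum())
A=a[m];L=l[m];Z=P[...,2][m]
for lo in np.arange(-.035,.03,.01):
    k=(A>lo)&(A<lo+.01)
    if k.sum()>5: print(round(lo,3),k.sum(),'lat',np.percentile(L[k],[3,50,97]),'z',np.percentile(Z[k],[10,50,90]))
m=(d>0)&(abs(l)<.012)&(P[...,2]>.035)&(abs(a)<.1);print('s range',np.percentile(a[m],[1,99]))
E
python3 m4.py
```

```text
2.2833 [ 0.4267 -0.343   0.1275] [ 0.9742  0.3209 -0.4357  2.1499  0.4417  0.4192  1.0572]
hook_grip [(array([ 0.4444, -0.3635,  0.0448]), 0.89)]
hook_plate [(array([ 0.4951, -0.4004,  0.0128]), 0.65)]
hook_lip [(array([ 0.4995, -0.4003,  0.0926]), 0.85)]
caddy [(array([ 0.4913, -0.403 , -0.002 ]), 0.73)]
1304
-0.035 209 lat [-0.0086 -0.0025  0.0029] z [0.0496 0.0506 0.0516]
-0.025 220 lat [-0.0081 -0.0025  0.003 ] z [0.0504 0.0513 0.0522]
-0.015 215 lat [-0.0082 -0.0026  0.003 ] z [0.051  0.052  0.0529]
-0.005 196 lat [-0.0077 -0.0026  0.0031] z [0.0519 0.0527 0.0536]
0.005 189 lat [-0.0078 -0.002   0.0031] z [0.0525 0.0534 0.0543]
0.015 184 lat [-0.0072 -0.002   0.004 ] z [0.053  0.0541 0.0549]
0.025 91 lat [-0.0073 -0.002   0.004 ] z [0.0536 0.0545 0.0553]
s range [-0.0865  0.0671]
```

View pics/w1.png

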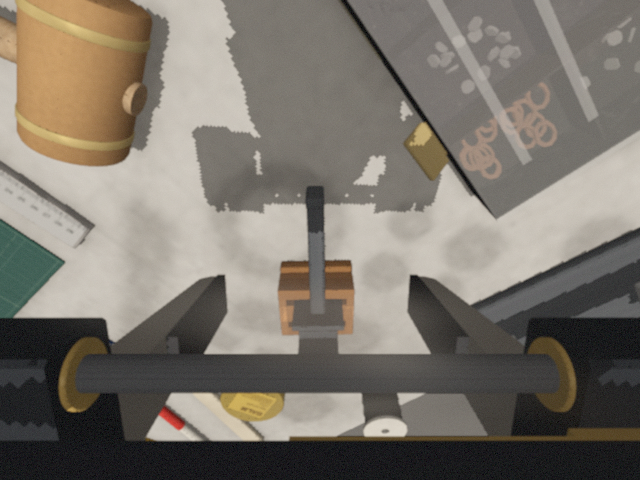

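The wrist view shows the prong running from (315,190) to (317,315), centred between the fingers, with the plate in the caddy's front slot. It droops about 3.7° and sits about 2 mm to one side of my estimate, so I correct for that, grasp it and lift.

```bash
cat >> h.py <<'E'
A_=np.radians(14.3)
def prong(dbg=''): # prong pose in tool frame from wrist depth
    s=env.sense(); p,d=viewer.read_camera('wrist'); i=viewer.camera_info('wrist'); T=i['T_tool_cam']
    P=cloud(i,d,T[:3,3],T[:3,:3])  # tool coords: x ~ outwards(+x hook), y down fingers, z lateral
    if dbg: cv2.imwrite(dbg,p[:,:,::-1])
    x,y,z=P[...,0],P[...,1],P[...,2]
    m=(d>0)&(x>-.05)&(x<-.012)&(abs(z)<.010)&(y>-.05)&(y<.02)
    k=np.polyfit(x[m],y[m],1); kz=np.polyfit(x[m],z[m],1)
    m2=(d>0)&(abs(z)<.008)&(y>-.06)&(y<.02)&(x<0)
    print('prong n',m.sum(),'slope deg',np.degrees(np.arctan(k[0])),'y0',k[1],'lat',kz,'xmin',np.percentile(x[m2],[0.5,2]))
    return np.arctan(k[0])
E
cat > m5.py <<'E'
from h import *
TR=toolR(hookR(np.radians(-40.2),0),np.radians(18),1)
H=hookR(np.radians(-40.2),0); g=np.array([.4457,-.358,0])+H@[.001,-.0022,.0475]
env.movel(tcp(g,TR)-.10*TR[:,1],TR); 
env.movel(tcp(g,TR),rate=.1); f0=env.sense()['wrist_force']
prong()
effector.grasp(45); env.pause(.3)
s=env.sense(); print(s['t'],s['ee_pos'],s['gripper_width'],s['wrist_force']-f0)
prong()
env.movel(s['ee_pos']+[0,0,.05],rate=.08); s=env.sense(); print(s['t'],s['ee_pos'],s['gripper_width'],s['wrist_force']-f0)
env.movel(s['ee_pos']+[0,0,.10],rate=.15); env.pause(.2); s=env.sense(); print(s['t'],s['ee_pos'],s['gripper_width'],s['wrist_force']-f0,s['moment'])
prong('pics/w2.png')
for n in ['hook_grip','hook_plate','hook_lip']:
    for c in ('top','side'):
        if n=='hook_grip': viewer.read_camera(c)
        print(n,c,[(np.round(s['tcp_rot'].T@(r['at']-s['ee_pos']),4),round(r['score'],2)) for r in tip_of(c,n)[:1]])
E
python3 m5.py
```

```text
prong n 3215 slope deg -27.92842675352848 y0 -0.044058297971419705 lat [-0.0012 -0.0004] xmin [-0.127  -0.1257]
5.4667 [ 0.4496 -0.364   0.0294] 0.011801230301520669 [ 1.2616  0.7915 -0.8623]
prong n 3262 slope deg -30.751454770088074 y0 -0.045814321287804986 lat [-0.0067 -0.0007] xmin [-0.1268 -0.1255]
6.2917 [ 0.449  -0.3639  0.079 ] 0.011507092745707053 [ 0.379  -1.0359 -1.5646]
7.3083 [ 0.4486 -0.3634  0.1778] 0.011228441320771325 [ 0.7753 -0.8345 -1.4642] [ 0.2975  0.1758 -0.0007]
prong n 2546 slope deg 24.65834602648659 y0 -0.021846759419674296 lat [ 0.0007 -0.0005] xmin [-0.0469 -0.0464]
hook_grip top [(array([-0.001 , -0.0186,  0.0002]), 0.93)]
hook_grip side [(array([ 0.002 , -0.0213, -0.0007]), 0.69)]
hook_plate top [(array([0.048 , 0.0336, 0.002 ]), 0.68)]
hook_plate side [(array([ 0.0499,  0.0302, -0.004 ]), 0.75)]
hook_lip top [(array([ 0.0796, -0.0383, -0.0035]), 0.59)]
hook_lip side [(array([ 0.0761, -0.0434, -0.0029]), 0.64)]
```

View pics/w2.png

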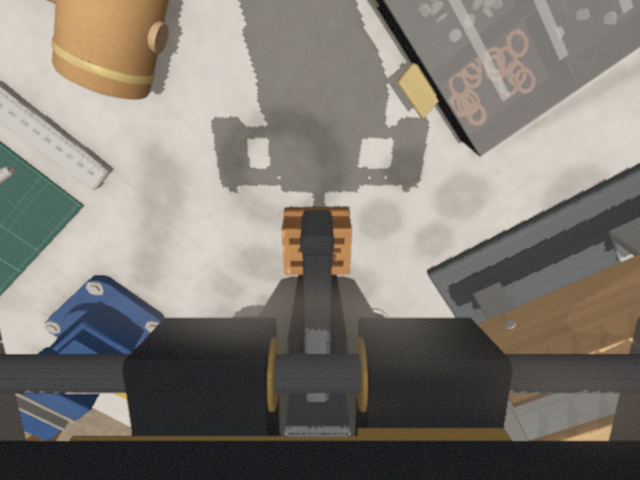

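The hook is out of the caddy, with the prong held between the fingers at (317,230–390), and the networks match the expected in-hand pose to about 1–2°. Next I plan the insertion and turn-down path in the 2D section for the greatest clearance, then move to the pre-insert pose.

```bash
cat > plan.py <<'E'
import numpy as np
from scipy.ndimage import distance_transform_edt
N=.25 # mm grid of the board section, x -70..40, z -110..80 (rel. groove floor)
xs=np.arange(-70,40,N);zs=np.arange(-110,80,N);X,Z=np.meshgrid(xs,zs,indexing='ij')
box=lambda a,b,c,d:(X>=a)&(X<=b)&(Z>=c)&(Z<=d)
B=box(0,28,-65,0)|box(24,28,-65,48)|box(0,28,40,48)|box(0,4,17,48)
D=(distance_transform_edt(~B)-distance_transform_edt(B))*N
def rect(a,b,c,d): u,v=np.meshgrid(np.arange(a,b+.1,.5),np.arange(c,d+.1,.5));return np.c_[u.ravel(),v.ravel()]
H=np.vstack([rect(55,60,-40,19),rect(55,71,15,19),rect(67,71,15,39),rect(20,55,-6,6)])
def clr(gx,gz,th):
    c,s=np.cos(th),np.sin(th); x=gx+H[:,0]*c+H[:,1]*s; z=gz-H[:,0]*s+H[:,1]*c
    i=np.clip(((x-xs[0])/N).round().astype(int),0,len(xs)-1);j=np.clip(((z-zs[0])/N).round().astype(int),0,len(zs)-1)
    return np.where(x<xs[0]+1,60,D[i,j]).min()
def lip(gx,gz,th): return gx+69*np.cos(th)+39*np.sin(th), gz-69*np.sin(th)+39*np.cos(th)
if __name__=='__main__':
    for th0 in (45,48):
        th=np.radians(th0); print('entry',th0)
        for s in range(-6,36,4): # lip tip along own axis from mouth line
            best=max(((clr(*(np.array([n*np.cos(th)+s*np.sin(th),-n*np.sin(th)+s*np.cos(th)])-lip(0,0,th)),th),n) for n in np.arange(-9,1,.5)))
            print(s,best)
    p=None;path=[]
    for t in np.arange(0,49,3):   # backwards from level
        th=np.radians(t)
        if p is None: p=np.array([-61.5,-11.])
        c=max(((min(clr(p[0]+a,p[1]+b,th),3)-.004*(a*a+b*b),p[0]+a,p[1]+b) for a in np.arange(-5,5.1,.5) for b in np.arange(-5,6.1,.5)))
        p=np.array(c[1:]);path.append((t,p[0],p[1],clr(*p,th),*lip(*p,th)));print(np.round(path[-1],2))
    np.save('path.npy',np.array(path))
E
python3 plan.py
cat > m6.py <<'E'
from h import *
th=np.radians(45); TR=toolR(hookR(SY,th),A_,1); g=S0+RS@[-.125,0,FL+.025]
env.reach(tcp(g,TR),TR); env.pause(.3); s=env.sense(); print(s['t'],s['ee_pos'],tcp(g,TR),s['joint_positions'],s['wrist_force'],s['moment'])
p,d=viewer.read_camera('wrist'); np.save('w3.npy',d); i=viewer.camera_info('wrist');T=i['T_tool_cam'];P=cloud(i,d,T[:3,3],T[:3,:3]);x,y,z=np.moveaxis(P,-1,0)
for lo in np.arange(-.055,.08,.005):
    m=(d>0)&(x>lo)&(x<lo+.005)&(abs(z)<.004)&(y>-.06)&(y<.02)
    if m.sum()>4: print(round(lo+.0025,4),m.sum(),np.percentile(y[m],[10,50,90]))
for c in ('wrist','top','side'):
  if c!='wrist': 
    q,_=viewer.read_camera(c)
    if c=='side': cv2.imwrite('pics/s3.png',q[:,:,::-1])
  for n in ['hook_grip','hook_plate','hook_lip','board_face']:
    print(n,c,[(s['tcp_rot'].T@(r['at']-s['ee_pos']),RS.T@(r['at']-S0),round(r['score'],2)) for r in tip_of(c,n)[:1]])
E
python3 m6.py; python3 -c "
import cv2;a=cv2.imread('pics/s3.png');cv2.imwrite('pics/s3c.png',cv2.resize(a[120:300,200:400],None,fx=3.3,fy=3.3))"
```

```text
entry 45
-6 (np.float64(9.280355596635292), np.float64(-9.0))
-2 (np.float64(7.163274390947201), np.float64(-9.0))
2 (np.float64(6.914658342969665), np.float64(-9.0))
6 (np.float64(6.174544517614234), np.float64(-8.5))
10 (np.float64(4.0), np.float64(-6.5))
14 (np.float64(2.4748737341529163), np.float64(-4.5))
18 (np.float64(2.4748737341529163), np.float64(-4.5))
22 (np.float64(2.4748737341529163), np.float64(-4.5))
26 (np.float64(2.75), np.float64(-4.0))
30 (np.float64(2.0155644370746373), np.float64(-1.5))
34 (np.float64(-1.75), np.float64(0.0))
entry 48
-6 (np.float64(9.334077351297235), np.float64(-9.0))
-2 (np.float64(7.2886898685566255), np.float64(-9.0))
2 (np.float64(6.896557112066861), np.float64(-9.0))
6 (np.float64(5.942432162002357), np.float64(-8.0))
10 (np.float64(4.0), np.float64(-6.5))
14 (np.float64(3.010398644698074), np.float64(-5.0))
18 (np.float64(2.8284271247461903), np.float64(-5.0))
22 (np.float64(2.8284271247461903), np.float64(-5.0))
26 (np.float64(3.2596012026013246), np.float64(-4.5))
30 (np.float64(1.4142135623730951), np.float64(-2.0))
34 (np.float64(-2.
[... 1652 characters left out ...]
18 -0.0213 -0.0208]
hook_grip wrist [(array([ 0.0014, -0.0139, -0.0019]), array([-0.1267, -0.003 ,  0.1627]), 0.93)]
hook_plate wrist [(array([0.0491, 0.032 , 0.0005]), array([-0.1091, -0.0007,  0.0989]), 0.57)]
hook_lip wrist []
board_face wrist []
hook_grip top []
hook_plate top []
hook_lip top []
board_face top []
hook_grip side [(array([ 0.001 , -0.0237,  0.0027]), array([-0.122 ,  0.0016,  0.1713]), 0.92)]
hook_plate side [(array([0.0445, 0.0349, 0.0008]), array([-0.1145, -0.0004,  0.0987]), 0.79)]
hook_lip side [(array([ 0.0797, -0.0387,  0.0032]), array([-0.0467,  0.0019,  0.1441]), 0.85)]
board_face side [(array([ 0.1294, -0.0458,  0.0024]), array([-0.0003,  0.0011,  0.1249]), 0.67)]
```

View pics/s3c.png

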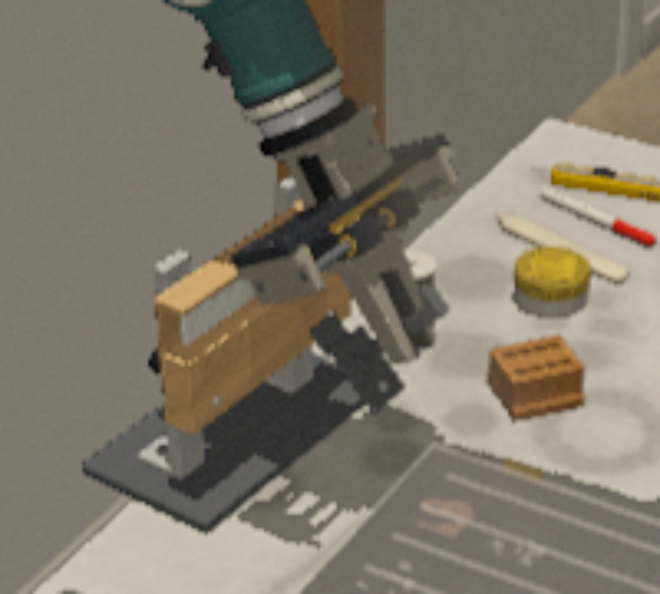

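The side view shows the hook in front of the board, prong up and lip facing the groove, with the gripper body clear. The wrist depth fit puts the in-hand angle at about 13.6–14°, with no slip. Now I feel for the face with light guarded steps.

```bash
cat >> h.py <<'E'
A_=np.radians(13.8)
import json,os
C=json.load(open('c.json')) if os.path.exists('c.json') else {'x':0,'y':0,'z':0}   # mm, stand axes
def pose(gx,gz,thdeg,gy=0): # mm; gz from groove floor
    TR=toolR(hookR(SY,np.radians(thdeg)),A_,1)
    return tcp(S0+RS@(np.array([gx+C['x'],gy+C['y'],gz+C['z']])/1000+[0,0,FL]),TR),TR
def F(): return RS.T@env.sense()['wrist_force']
def actual(thdeg): # actual grip in mm in the C-corrected frame
    s=env.sense(); g=s['ee_pos']-.019*s['tcp_rot'][:,1]; return (RS.T@(g-S0-[0,0,FL]))*1000-[C['x'],C['y'],C['z']]
def guard(p0,d,L,th,thr=2.5,step=.5,rate=.012):
    """from grip (gx,gz) go along d (unit, xz) up to L mm; stop when the force change exceeds thr"""
    p0=np.array(p0,float);d=np.array(d,float); env.pause(.15); f0=np.mean([F() for _ in range(3)],0); n=0
    while n<L:
        n=min(n+step,L); q=p0+d*n; env.movel(*pose(*q,th),rate=rate); f=F()-f0
        if abs(f[[0,2]]@d)>thr or np.linalg.norm(f)>thr+1.5:
            print('CONTACT cmd',q,'act',actual(th),'df',f,'t',env.sense()['t']); return q,True
    print('free cmd',q,'act',actual(th),'df',f,'t',env.sense()['t']); return q,False
E
cat > m7.py <<'E'
from h import *
z=22.6-12
env.movel(*pose(-92,z,45),rate=.08); print('act',actual(45))
q,c=guard((-92,z),(1,0),22,45)
env.movel(*pose(q[0]-4,z,45),rate=.05); print('act',actual(45))
E
python3 m7.py
```

```text
act [-92.1866   0.1884  10.4094]
CONTACT cmd [-78.5  10.6] act [-79.2507  -0.065   10.6755] df [-5.5803  1.1468  2.2275] t 17.275
act [-81.9602  -0.0456  10.6285]
```

The face was met at 5.6 N about 1.2 mm early, so I correct x for that. Next is the mouth: enter 4 mm, then feel down for the groove floor's edge.

```bash
echo '{"x":-1.2,"y":0,"z":0}' > c.json; cat > m8.py <<'E'
from h import *
env.movel(*pose(-81,30.6,45),rate=.06)
q,c=guard((-81,30.6),(1,0),7.2,45,step=.8,rate=.02)
if not c:
    q,c=guard(q,(0,-1),9,45,thr=2)
    env.movel(*pose(q[0],q[1]+3,45),rate=.04); print('act',actual(45),F())
E
python3 m8.py
```

```text
free cmd [-73.8  30.6] act [-73.8244  -0.0004  30.6005] df [-0.0187  0.2172  0.8055] t 20.6583
CONTACT cmd [-73.8  27.1] act [-73.9481  -0.0307  27.4439] df [-2.047   0.8863  4.8122] t 22.5583
act [-73.4846   0.0086  29.9062] [ 0.4488 -0.308  -1.2274]
```

Floor edge felt, consistent with the lip's 45° flank and +0.8 mm in z. Now I slide the lip up and in along its own length, then turn it down with the forces watched.

```bash
echo '{"x":-1.2,"y":0,"z":0.8}' > c.json; cat > m9.py <<'E'
from h import *
env.movel(*pose(-73.8,29.4,45),rate=.03)
q,c=guard((-73.8,29.4),np.array([12.8,13.1])/18.3,18.3,45,thr=3,step=1.2,rate=.025)
if not c:
    env.pause(.3); f0=F(); path=np.load('path.npy')
    for t,gx,gz,*_ in path[::-1]:
        if t>42 or t<6: continue
        env.movel(*pose(gx,gz,t),rate=.02); f=F()-f0
        print(t,f,actual(t)-[gx,0,gz])
        if np.linalg.norm(f)>6: print('STOP'); break
    print(env.sense()['t'])
    p,_=viewer.read_camera('side'); cv2.imwrite('pics/s4.png',cv2.resize(p[120:300,200:400,::-1],None,fx=3.3,fy=3.3))
E
python3 m9.py
```

```text
free cmd [-61.   42.5] act [-61.0236  -0.0291  42.513 ] df [-1.4565 -1.6132 -0.8719] t 27.2083
42.0 [ 0.3641 -1.4528  0.4937] [-0.1696 -0.2471  0.4627]
39.0 [ 0.2092 -0.1413 -0.2637] [-0.0335 -0.1466  0.2202]
36.0 [ 0.1399 -0.1798  0.6701] [ 0.0052 -0.096   0.142 ]
33.0 [-0.9259  0.4352 -0.0326] [-0.0237 -0.1591  0.1629]
30.0 [-1.2     0.2041 -0.1464] [ 0.0114 -0.166   0.1876]
27.0 [-0.2179  0.1321  0.22  ] [-0.0221 -0.1417  0.1658]
24.0 [-0.4523  0.0676  0.748 ] [-0.0126 -0.1289  0.1662]
21.0 [ 0.2704 -0.828   0.3583] [ 0.0385 -0.1534  0.1513]
18.0 [-1.1196  0.0771  0.7165] [ 0.0047 -0.1619  0.2038]
15.0 [-0.9034 -0.5103  0.7415] [ 0.1027 -0.1499  0.1901]
12.0 [ 0.3372 -0.4     1.1558] [ 0.1208 -0.1132  0.1964]
9.0 [-0.136  -0.0522 -0.4676] [-0.1116 -0.1685  0.1566]
6.0 [ 0.1032 -0.0619  0.0156] [ 0.252  -0.0643  0.1934]
32.025
```

```bash
cat > m10.py <<'E'
from h import *
f0=F()
for gx,gz,t in [(-62.5,-9,3),(-61.5,-11,1)]:
    env.movel(*pose(gx,gz,t),rate=.015); f=F()-f0; print(t,f,actual(t)-[gx,0,gz])
    if np.linalg.norm(f)>6: raise SystemExit('STOP')
q,c=guard((-61.5,-11),(0,-1),7,1,thr=2,step=.5)
prong()
p,_=viewer.read_camera('side'); cv2.imwrite('pics/s5.png',cv2.resize(p[120:300,200:400,::-1],None,fx=3.3,fy=3.3))
for n in ['hook_grip','hook_plate','hook_lip']:
    print(n,[(RS.T@(r['at']-S0)*1000,round(r['score'],2)) for r in tip_of('side',n)[:1]])
E
python3 m10.py
```

```text
3 [ 0.1198 -1.0725  0.8484] [ 0.1571 -0.0703  0.192 ]
1 [ 0.742  -1.6692  1.4609] [ 0.1074 -0.0507  0.1428]
CONTACT cmd [-61.5 -15.5] act [-61.239   -0.0056 -15.1909] df [-0.8479  0.429   4.6439] t 35.25
prong n 2546 slope deg 24.713586089433658 y0 -0.02132438025514099 lat [-0.0014 -0.0005] xmin [-0.0469 -0.0464]
hook_grip [(array([-60.9519,   2.6437, 129.1   ]), 0.69)]
hook_plate [(array([-5.4736, -0.5386, 86.9   ]), 0.56)]
hook_lip []
```

View pics/s5.png

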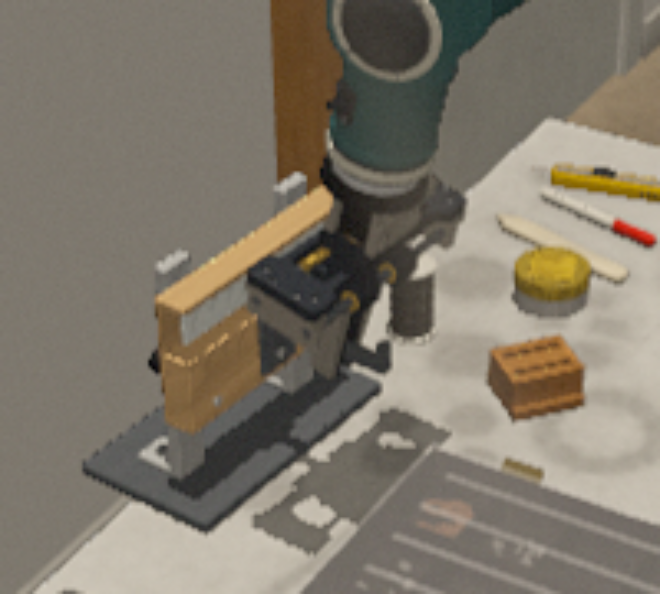

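The tongue met the floor at -15.2 mm against an expected -15, so the depth is right. The picture shows the hook level at the board. Before letting go, I ease it into its natural droop until the plate touches, so nothing swings.

```bash
cat > m11.py <<'E'
from h import *
f0=F(); m0=RS.T@env.sense()['moment']; pc=(-61.4+66,0.2)
for t in np.arange(.5,-3.1,-.5):
    th=np.radians(t); c,s=np.cos(th),np.sin(th)
    gx=pc[0]-66*c-15*s; gz=pc[1]+66*s-15*c
    env.movel(*pose(gx,gz,t),rate=.008); f=F()-f0; m=RS.T@env.sense()['moment']-m0
    print(t,f,m,actual(t)-[gx,0,gz])
    if abs(f[0])>3 or np.linalg.norm(f)>5: print('touch'); break
print(env.sense()['t'])
E
python3 m11.py
```

```text
0.5 [ 0.9517  0.7827 -2.8846] [ 0.0525  0.3433 -0.0701] [-0.6302  0.0134 -0.5137]
0.0 [ 0.4829  0.3735 -4.0195] [ 0.0679  0.3563 -0.0346] [-0.3869  0.0167 -0.3609]
-0.5 [-0.6486  0.1976 -3.562 ] [-0.0281  0.4095 -0.1216] [-0.3012 -0.0289 -0.2092]
-1.0 [ 0.6175 -0.9525 -2.9065] [-0.0212  0.415  -0.0202] [-0.1632 -0.0282 -0.0905]
-1.5 [ 0.0511 -0.0085 -2.1873] [-0.013   0.6424 -0.0099] [-0.1141 -0.0266 -0.0585]
-2.0 [-2.5531  0.0964 -3.1124] [ 0.1143  0.9769 -0.0012] [-0.5388  0.0373 -0.2516]
-2.5 [-4.8678  1.2704 -0.8921] [0.1637 1.3959 0.0056] [-1.0494  0.0245 -0.3618]
touch
37.3167
```

The plate touched at about -1.8° droop. I relax to there, release, back off along the tool axis and look.

```bash
cat > m12.py <<'E'
from h import *
t=-1.7; th=np.radians(t); c,s=np.cos(th),np.sin(th)
env.movel(*pose(4.6-66*c-15*s,.1+66*s-15*c,t),rate=.008); env.pause(.2); print(F())
effector.release(); env.pause(.2); s=env.sense(); print(s['t'],s['gripper_width'],F())
env.movel(s['ee_pos']-.09*s['tcp_rot'][:,1],rate=.08)
s=env.sense(); env.movel(s['ee_pos']+RS@[-.10,0,.08],rate=.2); env.pause(.3); print(env.sense()['t'])
for cam in ('side','wrist','top'):
    p,d=viewer.read_camera(cam); cv2.imwrite(f'pics/{cam}6.png',p[:,:,::-1])
    for n in ['hook_grip','hook_plate','hook_lip','spool','wax_can','dye_flask']:
        o=tip_of(cam,n)[:1]
        if o: print(cam,n,(RS.T@(o[0]['at']-S0) if 'hook' in n else o[0]['at'])*1000,round(o[0]['score'],2))
    if cam=='side':
        P=(cloud(viewer.camera_info(cam),d)-S0)@RS*1000
        m=(d>0)&(P[...,0]>-100)&(P[...,0]<-12)&(abs(P[...,1])<12)&(P[...,2]>105)&(P[...,2]<150);Q=P[m]
        print('prong pts',len(Q),'z(x)',np.polyfit(Q[:,0],Q[:,2],1),'y(x)',np.polyfit(Q[:,0],Q[:,1],1),Q.min(0),Q.max(0))
a=cv2.imread('pics/side6.png')[140:290,205:375];b=cv2.imread('pics/wrist6.png')
cv2.imwrite('pics/c6.png',np.hstack([cv2.resize(a,(400,353)),cv2.resize(b,(400,353))]))
E
python3 m12.py
```

```text
[-5.8164  0.2371  0.8515]
39.2083 0.09195859891535794 [-0.5867 -0.5596  0.0757]
41.575
side hook_grip [-62.6289  -0.7368 126.3   ] 0.82
side hook_plate [-5.5143 -1.1455 92.2   ] 0.71
side hook_lip [  4.3789   0.4309 164.4   ] 0.56
side spool [0.6367, -0.4398, 0.002, 0.6367, -0.4398, 0.002, 0.6367, -0.4398, 0.002, 0.6367, -0.4398, 0.002, 0.6367, -0.4398, 0.002, 0.6367, -0.4398, 0.002, 0.6367, -0.4398, 0.002, 0.6367, -0.4398, 0.002, 0.6367, -0.4398, 0.002, 0.6367, -0.4398, 0.002, 0.6367, -0.4398, 0.002, 0.6367, -0.4398, 0.002, 0.6367, -0.4398, 0.002, 0.6367, -0.4398, 0.002, 0.6367, -0.4398, 0.002, 0.6367, -0.4398, 0.002, 0.6367, -0.4398, 0.002, 0.6367, -0.4398, 0.002, 0.6367, -0.4398, 0.002, 0.6367, -0.4398, 0.002, 0.6367, -0.4398, 0.002, 0.6367, -0.4398, 0.002, 0.6367, -0.4398, 0.002, 0.6367, -0.4398, 0.002, 0.6367, -0.4398, 0.002, 0.6367, -0.4398, 0.002, 0.6367, -0.4398, 0.002, 0.6367, -0.4398, 0.002, 0.6367, -0.4398, 0.002, 0.6367, -0.4398, 0.002, 0.6367, -0.4398, 0.002, 0.6367, -0.4398, 0.002, 0.6367, -0.4398, 0.002, 0.6367, -0.4398, 0.002, 0.6367, -0.4398, 0.002, 0.6367, -0.4398, 
[... 28227 characters left out ...]
29, 0.0705, -0.0012, 0.6029, 0.0705, -0.0012, 0.6029, 0.0705, -0.0012, 0.6029, 0.0705, -0.0012, 0.6029, 0.0705, -0.0012, 0.6029, 0.0705, -0.0012, 0.6029, 0.0705, -0.0012, 0.6029, 0.0705, -0.0012, 0.6029, 0.0705, -0.0012, 0.6029, 0.0705, -0.0012, 0.6029, 0.0705, -0.0012, 0.6029, 0.0705, -0.0012, 0.6029, 0.0705, -0.0012, 0.6029, 0.0705, -0.0012, 0.6029, 0.0705, -0.0012, 0.6029, 0.0705, -0.0012, 0.6029, 0.0705, -0.0012, 0.6029, 0.0705, -0.0012, 0.6029, 0.0705, -0.0012, 0.6029, 0.0705, -0.0012, 0.6029, 0.0705, -0.0012, 0.6029, 0.0705, -0.0012, 0.6029, 0.0705, -0.0012, 0.6029, 0.0705, -0.0012, 0.6029, 0.0705, -0.0012, 0.6029, 0.0705, -0.0012, 0.6029, 0.0705, -0.0012, 0.6029, 0.0705, -0.0012] 0.73
```

View pics/c6.png

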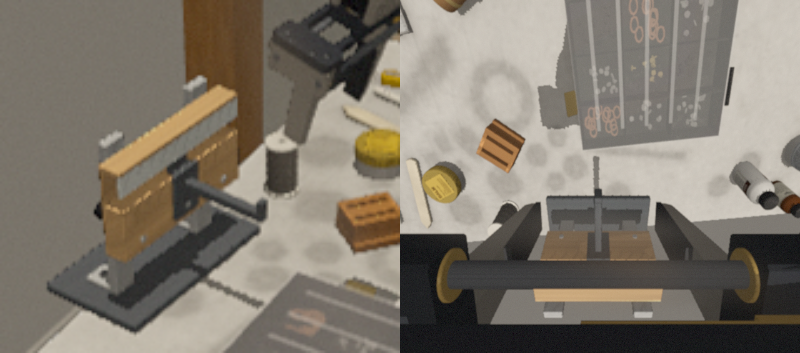

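The hook hangs square and mid-board with its plate flat (left view, plate at about (185,185)), and the gripper is clear. The long printout was only my list-times-1000 slip: the spool reads (0.637, -0.440) and the flask (0.603, 0.071), both unmoved within the network's error. Handing in.

```bash
python3 -c "
from h import *
print(env.sense()['t']); print(workorder.finish_job())
print(env.sense()['t'])"
```

```text
42.625
the job is handed in; nothing more can be done
None
the job is handed in; nothing more can be done
```

The hook is hanging on its own near the middle of the slat board, and I handed the job in at t = 42.6 s of the 58 s allowed. No verdict was reported.

**What I did:**
- I gripped the prong at 45 N, lifted the hook out of its caddy and tilted it to 45°.
- I felt the board face and then the floor edge of the groove, and corrected x by -1.2 mm and z by +0.8 mm.
- I slid the lip up behind the metal edge without contact and turned the prong down without contact. The tongue was then set on the groove floor, meeting it within 0.2 mm of plan.
- I eased the hook into about 1.7° of droop until the plate touched, then released it and backed away.

**Contact forces:** The largest I read against the board was about 6 N, against the 20 N limit. I sampled after each small step, so shorter peaks could have been missed.

**Last checks:**
- **Hook position:** The side camera's network put hook_grip at x = -63, y = -1, z = 126 mm in the stand frame, and hook_lip at x = +4 mm. These are inside the limits, but the lip reading is close to its 3.5 mm limit and the network is only good to about 4 mm. The picture shows the hook seated square with the gripper clear.
- **Hook plate:** The network put it about 5 mm off the face, which disagrees with the felt contact. It gave the same offset while I was holding the hook there, so I trusted the touch.
- **Bystanders:** The spool and flask read within 5 mm of where they started. The tin looked unmoved in the picture.
- **Not checked:** A printing slip in my last check cut off part of the output. I did not read the tin's position or the depth fit of the prong's final angle.

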